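# Slide the runner board home into its notches

### The arm

A 6-joint arm with a two-finger parallel gripper is mounted at the origin on a cart in front of the work surface, level with it; the furniture and walls round the work are solid. World frame = base frame: x ahead of the robot, y to its left, z up, the work surface at z = 0. Lengths are in m, angles in rad, forces in N, time in s.
With the tool pointing down it reaches from about 0.35 to 0.85 m from the base axis. Payload 8.1 kg.
Tool frame: the origin (TCP) lies on the centre line of the jaws, within the pads' length; the fingertips stand 8 mm ahead of it and the grasp point (between the pads) lies 11 mm behind it; z points along the fingers, y is the line along which they close (so a half turn about z gives the same grasp; the last joint's range is limited). The gripper opens to 85 mm and grips with 20 to 120 N. Pads are 22 mm wide; open, the fingers measure 114 mm over their backs; the gripper's body (76 mm by 85 mm) begins 54 mm behind the grasp point. The pads swing forward as they close: fully open they stand 13 mm farther back than shut.
Start: joints at [-1.257, 0.13, 1.488, -0, 1.523, -0.085], TCP at [0.233, -0.553, 0.204] pointing down, gripper open.
Joint ranges: [-2.96, 2.96], [-0.89, 2.26], [0.02, 2.5], [-1.34, 4.48], [0, 2.73], [-2.66, 2.66]. Speed limits (rad/s): [2.39, 2.39, 2.79, 3.14, 3.14, 3.14].

### API

Orientations are given as a rotation vector (axis times angle).
In Python, from station import ctrl gives the robot as it stands. The module is installed in compiled form; this text tells all that it offers.
- The arm moves only by the tool arm_command, never from a script. Its argument "deltas" is one flat list of numbers, 5 for each row, row after row: the shift along the tool's x, y, z in m, then the turn about the tool's z in degrees, then the finger opening in m, from 0 to 0.0854. A call has 1 to 20 rows; each row is the pose to reach, as a shift and turn from the pose commanded when the call began, along the tool's axes at that moment; what a row does not reach only later rows make up. A row lasts 1/10 s, in which the tool goes at most 50 mm and 8.59 degrees, less where a joint would pass 70% of its speed; a pose out of reach is approached as far as the arm can. A call with a gripper value outside its range is refused whole. The fingers move at their own pace and stop on an object; the grip force is fixed at half the most. Time passes only in rows, so rows that repeat a pose let the fingers close. It gives the time, the measured TCP pose, the force, the opening and the grip force at its end, in the units of the state.
- ctrl.state(): the state, without advancing time (a new reading comes with each control period).
- ctrl.get_image(name): name is "scene" or "top"; returns the picture (480x640x3 uint8, blue, green, red); there is no depth.
- ctrl.camera_info(name): a dict with "fx", "fy", "cx", "cy" (pixels), "T" (4x4, takes a point from camera to world coordinates). Camera axes: x right, y down, z forward; pixel columns grow to the right and rows downward; lengths in m; the calibration is good to about 2 mm. A picture is of the moment at which its call begins. camera_info takes no time and is no camera call.
- ctrl.sign_off(): hands the job in; it is judged then, once.
Trained networks look in the newest picture that a camera, given by its name, has taken for a name from the list of things; names that differ only in an ending like _2 or _b are one class to them, and where a whole thing is asked for, a point or a joint stands for the part that bears it (a point fixed in the world has none). Each returns a list of dicts, best first, with "conf" (0 to 1); they miss things now and then, are a little off and sometimes report something else, mostly with a low value. They report only what shows in the picture. A call takes as long as a camera call.
- ctrl.regions_of(camera, thing): "mask" (480x640 bool, what is visible of it) and "bbox" ([left, top, width, height] in pixels, round what is visible of it).
The state is a dict: "time_s": time; "qpos": joint angles; "joint_velocities": joint speeds; "joint_efforts": joint torques, N m; "eef_pos": TCP position; "tcp_rot": TCP orientation; "ft_force": force on the tool from outside, world axes, zero at the start; "ft_torque": the same for the moment, N m; "gripper_width": finger opening in m; "grip_force": force on a finger pad.
Only numpy, scipy, OpenCV 4.12 (cv2) and the standard library are available. Lean on these libraries where they do the work, as an engineer would, in place of code of your own. Each camera call takes 0.05 s, during which the arm holds its last target. There are 200 camera calls.

### The job

With a fingertip, gently push the board along the two rails of the wooden runner frame, from the end where it stands towards the other end, until all its feet drop into the notches and it sits level and locked; stop pushing then, do not force it (40 N is too much), and if it overruns the notches, push it back. Only push it: do not lift the board off its rails or tip it, do not touch the wood offcut that rides on it (it stays on the board), and leave the other things on the bench alone. Finish with the hand clear.

Things in the scene. Friction and masses are not known exactly. Their poses are not given: they have to be found in the camera images.
- runner_frame: Wooden runner frame, 330 x 166 x 58 mm, fixed to the bench; origin under its centre on the bench top; x runs along the rails in the direction the board must travel, z up. Two rails (28 mm wide, tops 36 mm high) lie between side fences 58 mm high that guide the board with 2 mm play each side. Stops 58 mm high stand on the rail ends only (x = +-155 mm).
- rail_gap (a point): Middle of the open gap between the two rails, at the height of the rail tops (frame x = 0, y = 0, z = 36 mm). The gap is 78 mm wide across the frame, open at both ends and above, down to a base plate whose top is 10 mm above the bench: room for a fingertip behind or before the board's end face, reaching below the board.
- seat (a point): Where the board's origin lies when seated: frame x = +45, y = 0, z = 27 mm, with 3 mm play each way along x. Each rail has two notches 9 mm deep, 22 mm long: in its outer half at frame x = +100 mm for a front foot, in its inner half at x = -10 mm for a rear foot. Past the seat the board can overrun 30 mm along the rails.
- sliding_board: Loose plywood board 140 (x) x 130 (y) x 16 mm, 0.4 to 0.65 kg, on four feet 12 mm high, 16 mm long; origin at its centre, level with the feet's undersides; x as the frame's. Lower face 12 mm, top 28 mm above the origin. Riding on the rails its origin is at frame z = 36 mm, seated 27 mm; starts at frame x -72 to -5 mm. Sliding takes about 2 to 8 N; once seated the notch walls stop it.
- rear_face (a point): Middle of the board's rear end face (board x = -70 mm, z = 20 mm), where a finger pushes it forward; the front end face is at x = +70 mm. The front feet (x = +55 mm) stand wide and ride the rails' outer halves, the rear feet (x = -55 mm) stand closer and ride the inner halves: all four drop together, 9 mm, at one place only.
- offcut: Softwood offcut, 90 x 60 x 18 mm, lying loose and flat on the board near its middle, its long side roughly across the board; origin at the centre of its underside, long side along its x. It rides along; not to be touched.
- glasses: Clear safety glasses, 176 x 152 x 54 mm, to the left of the frame; origin under the centre. Bystander.
- jar: Glass jar of screws, 60 mm across, 76 mm high, standing right of the frame; origin under the centre. Bystander.

How it is judged:
On the way:
1. a finger pushes the board while it still rides on the rails, short of the notches (contact force between the fingers and sliding_board above 0.3 N and z of sliding_board in the frame of runner_frame above 0.033 m and x of sliding_board in the frame of runner_frame below 0.036 m), for 0.02 s.
At the end, for the whole second after the job is handed in: The board sits with all feet in the notches: in the frame's coordinates its origin is at x = 45 +- 6 mm, y = 0 +- 5 mm, z = 27 +- 3 mm, level within 0.03 rad, parallel to the rails within 0.06 rad and at rest, the offcut lying flat on it (z of sliding_board in the frame of runner_frame between 0.024 and 0.03 m and x of sliding_board in the frame of runner_frame between 0.039 and 0.051 m and y of sliding_board in the frame of runner_frame between -0.005 and 0.005 m and angle between sliding_board's own z axis and vertical below 0.03 rad and angle between the x axis of sliding_board and the x axis of runner_frame, either way round below 0.06 rad and linear speed of sliding_board below 0.01 m/s and z of offcut in the frame of sliding_board between 0.024 and 0.034 m and angle between offcut's own z axis and vertical below 0.05 rad); the robot touches nothing.
It fails at once if the board is pushed with more than 40 N (contact force between the fingers and sliding_board above 40 N).
It fails at once if the board is lifted (more than 10 mm) or tipped (more than 0.2 rad) on its rails (z of sliding_board in the frame of runner_frame above 0.046 m or angle between sliding_board's own z axis and vertical above 0.2 rad).
It fails at once if the offcut is touched by the robot (over 0.5 N) (contact force between any of the fingers, the arm and offcut above 0.5 N).
It fails at once if the offcut is lifted off or falls off the board (z of offcut in the frame of sliding_board above 0.05 m or z of offcut in the frame of sliding_board below 0.015 m).
It fails at once if a bystander is moved by more than 15 mm (distance of any of glasses, jar from where it was at the start of the episode above 0.015 m).
It also fails if it takes over 38 s, if anything falls off the work surface, if the arm or the gripper's body presses on something with over 40 N, if the wrist force passes 120 N, or if a joint passes its speed limit or range.

## Working session

There is one attempt and no reset: what is moved stays moved. The work goes in short steps, Python scripts to look and compute and a tool call to move; the robot and the scene stay as the last step left them, time stands still between calls to the robot, and variables do not carry over. Pictures are saved under pics/ and viewed, at most 10 in all, crops included, and the job is handed in when it is done.

Besides the shell and the picture viewer there is one more tool, called as name(argument=value, ...) on one line, values as JSON. arm_command: Moves the arm, as the interface text tells. Its arguments: {"type":"object","properties":{"deltas":{"type":"array","items":{"type":"number"}}},"required":["deltas"]}

```bash
mkdir -p pics; cat > h.py <<'E'
from station import ctrl
import numpy as np, cv2
def ray(cam,u,v,z):
    c=ctrl.camera_info(cam);T=np.array(c["T"])
    d=T[:3,:3]@np.array([(u-c["cx"])/c["fx"],(v-c["cy"])/c["fy"],1.]);o=T[:3,3]
    return o+d*(z-o[2])/d[2]
def proj(cam,p):
    c=ctrl.camera_info(cam);T=np.array(c["T"])
    q=T[:3,:3].T@(np.array(p)-T[:3,3]);return np.array([c["fx"]*q[0]/q[2]+c["cx"],c["fy"]*q[1]/q[2]+c["cy"]])
E
python3 - <<'E'
from h import *
for n in("top","scene"):
    im=ctrl.get_image(n);cv2.imwrite(f"pics/{n}0.png",im);print(n,np.round(ctrl.camera_info(n)["T"],3).tolist(),ctrl.camera_info(n)["fx"])
    for t in("runner_frame","sliding_board","offcut","glasses","jar"):
        r=ctrl.regions_of(n,t)
        if r:
            m=r[0]["mask"].astype(np.uint8);c=max(cv2.findContours(m,0,2)[0],key=cv2.contourArea)
            print(t,round(r[0]["conf"],2),r[0]["bbox"],cv2.boxPoints(cv2.minAreaRect(c)).round(0).tolist())
s=ctrl.state();print(s["time_s"],s["eef_pos"],s["tcp_rot"])
E
```

```text
top [[-0.009, -0.988, 0.156, 0.305], [-1.0, 0.013, 0.02, -0.195], [-0.022, -0.155, -0.988, 1.193], [0.0, 0.0, 0.0, 1.0]] 470.52799631707717
runner_frame 0.72 [293.0, 182.2, 140.8, 107.5] [[290.0, 231.0], [412.0, 179.0], [438.0, 241.0], [317.0, 293.0]]
sliding_board 0.67 [307.7, 208.8, 73.7, 71.3] [[305.0, 229.0], [358.0, 206.0], [380.0, 257.0], [327.0, 280.0]]
glasses 0.84 [148.6, 248.7, 79.5, 75.5] [[145.0, 289.0], [190.0, 243.0], [236.0, 288.0], [191.0, 333.0]]
jar 0.89 [445.7, 199.4, 29.8, 28.5] [[441.0, 214.0], [462.0, 193.0], [479.0, 210.0], [458.0, 231.0]]
scene [[0.809, -0.382, 0.447, -0.086], [-0.588, -0.552, 0.591, -0.97], [0.021, -0.741, -0.671, 0.986], [0.0, 0.0, 0.0, 1.0]] 529.3443415496786
runner_frame 0.94 [273.0, 242.9, 145.8, 87.6] [[327.0, 302.0], [356.0, 241.0], [422.0, 271.0], [394.0, 332.0]]
sliding_board 0.2 [270.0, 245.9, 148.8, 82.7] [[332.0, 305.0], [359.0, 244.0], [420.0, 271.0], [394.0, 332.0]]
glasses 0.57 [189.2, 184.0, 49.9, 44.8] [[179.0, 212.0], [195.0, 184.0], [243.0, 211.0], [228.0, 239.0]]
jar 0.59 [408.8, 301.3, 33.5, 40.2] [[410.0, 337.0], [419.0, 299.0], [445.0, 306.0], [435.0, 343.0]]
0.6 [ 0.23298481 -0.55291476  0.2043161 ] [-3.07935965e+00 -6.22178755e-01  5.35969917e-06]
```

View pics/top0.png

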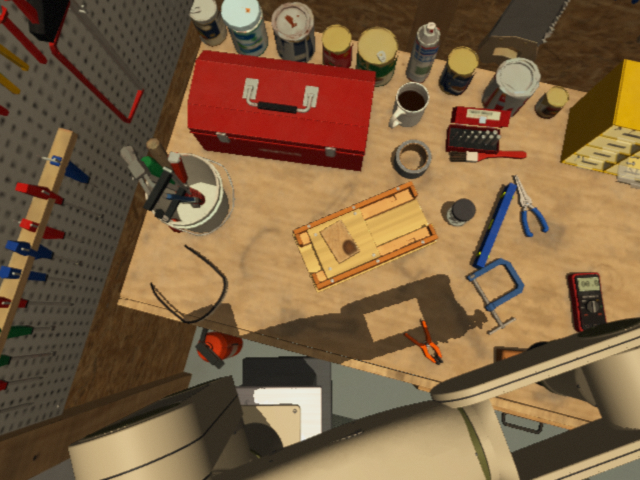

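View pics/scene0.png

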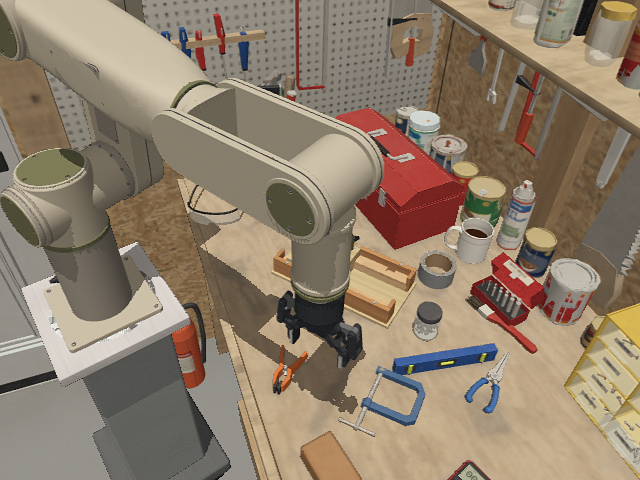

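The top view shows the frame at about (293,232)–(438,240), with the board near its left end (about 305–380 px). The offcut is at about (342,242), the jar at (460,212) and the glasses at (190,285). The board has to travel right and up in this image. Next I'll compute poses and look at a zoomed crop.

```bash
python3 - <<'E'
from h import *
im=ctrl.get_image("top")
F=np.array([[290,231],[412,179],[438,241],[317,293]])
P=np.array([ray("top",*p,0.05) for p in F]);print(P.round(3))
d=(P[1]-P[0]+P[2]-P[3])[:2];yaw=np.arctan2(d[1],d[0]);print("yaw",yaw,np.linalg.norm(P[1]-P[0]),np.linalg.norm(P[3]-P[0]))
c=P.mean(0)[:2];ex=np.array([np.cos(yaw),np.sin(yaw)]);ey=np.array([-ex[1],ex[0]]);print("c",c)
B=np.array([ray("top",*p,0.064)[:2] for p in[[305,229],[358,206],[380,257],[327,280]]]);print("board",((B-c)@np.array([ex,ey]).T).round(3))
S=4;x0,y0=275,170
big=cv2.resize(im[y0:y0+135,x0:x0+180],None,fx=S,fy=S,interpolation=cv2.INTER_CUBIC)
def dr(pts,z,col):
    q=[((proj("top",[*(c+ex*a+ey*b),z])-[x0,y0]+.5)*S).astype(int) for a,b in pts];cv2.polylines(big,[np.array(q)],True,col,1)
dr([(-.165,-.083),(.165,-.083),(.165,.083),(-.165,.083)],.058,(255,0,0))
dr([(-.165,-.083),(.165,-.083),(.165,.083),(-.165,.083)],.0,(0,255,0))
cv2.imwrite("pics/z1.png",big)
E
```

```text
[[ 0.531 -0.088  0.05 ]
 [ 0.66  -0.394  0.05 ]
 [ 0.501 -0.452  0.05 ]
 [ 0.377 -0.154  0.05 ]]
yaw -1.1746010700752985 0.3321445191244421 0.16748536117985424
c [ 0.51723412 -0.27194432]
board [[-0.129  0.071]
 [ 0.014  0.072]
 [ 0.011 -0.065]
 [-0.129 -0.066]]
```

View pics/z1.png

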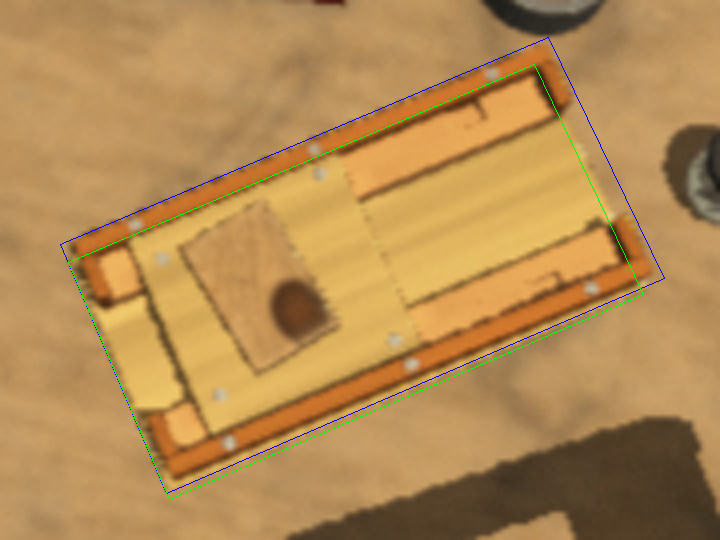

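```bash
python3 - <<'E'
from h import *
def w(u,v,z): return ray("top",u/4+275-.5,v/4+170-.5,z)[:2]
A=[w(360,198,.036),w(557,120,.036)];B=[w(410,305,.036),w(600,230,.036)]
for a,b in(A,B): print("yaw",np.arctan2(*(b-a)[::-1]))
R=[w(132,240,.064),w(208,435,.064)];Fr=[w(345,155,.064),w(425,345,.064)]
print("board len",np.linalg.norm(sum(Fr)-sum(R))/2,np.linalg.norm(R[0]-R[1]))
yaw=np.mean([np.arctan2(*(b-a)[::-1]) for a,b in[A,B,(R[0],Fr[0]),(R[1],Fr[1])]]);print(yaw)
ex=np.array([np.cos(yaw),np.sin(yaw)]);ey=np.array([-ex[1],ex[0]])
print("gap y",[(p@ey).round(4) for p in A+B],"rear x",[(p@ex).round(4) for p in R],"front",[(p@ex).round(4) for p in Fr])
O=[w(73,245,.058),w(548,40,.058),w(657,270,.058),w(172,478,.058)]
print("outer",[((p@ex).round(4),(p@ey).round(4)) for p in O])
print("R world",R,"mid",sum(R)/2)
E
```

```text
yaw -1.2009473298264404
yaw -1.2043465191112028
board len 0.14146828063384514 0.12836061315203529
-1.197652889690871
gap y [np.float64(0.4234), np.float64(0.423), np.float64(0.349), np.float64(0.3481)] rear x [np.float64(0.3168), np.float64(0.3152)] front [np.float64(0.4578), np.float64(0.4572)]
outer [(np.float64(0.2822), np.float64(0.4587)), (np.float64(0.6037), np.float64(0.4681)), (np.float64(0.6068), np.float64(0.3097)), (np.float64(0.2855), np.float64(0.3029))]
R world [array([ 0.53144614, -0.13220172]), array([ 0.41133803, -0.17748403])] mid [ 0.47139208 -0.15484288]
```

Frame yaw is about -1.199 rad, so the tool y axis already points nearly along frame x (a +1.5° turn aligns it). The board starts at frame x ≈ -58 mm, which is within the given range. I'll go above the open end behind the board with the fingers shut.

arm_command(deltas=[0.03,-0.025,0,1.5,0,0.06,-0.05,0,1.5,0,0.095,-0.08,0,1.5,0,0.13,-0.11,0,1.5,0,0.165,-0.14,0,1.5,0,0.2,-0.17,0,1.5,0,0.235,-0.2,0,1.5,0,0.27,-0.23,0,1.5,0,0.305,-0.26,0,1.5,0,0.335,-0.29,0,1.5,0,0.36,-0.305,0,1.5,0,0.379,-0.32,0,1.5,0,0.379,-0.32,0.03,1.5,0,0.379,-0.32,0.06,1.5,0,0.379,-0.32,0.08,1.5,0,0.379,-0.32,0.08,1.5,0,0.379,-0.32,0.08,1.5,0])

```text
time_s: 2.35
eef_pos: [0.458, -0.1109, 0.1247]
tcp_rot: [-3.087, -0.582, 0.0]
ft_force: [-0.3, 0.3, -0.3]
gripper_width: -0.0001
grip_force: 0.0
```

```bash
python3 - <<'E'
from h import *
im=ctrl.get_image("top");s=ctrl.state();print(s["eef_pos"],s["gripper_width"],s["ft_force"],s["tcp_rot"],s["time_s"])
c=s["eef_pos"]
yaw=-1.199;ex=np.array([np.cos(yaw),np.sin(yaw)]);ey=np.array([-ex[1],ex[0]]);o=ex*.4446+ey*.386
print("frame origin",o,"tcp in frame",(c[:2]-o)@ex,(c[:2]-o)@ey)
a=cv2.resize(im[150:310,220:440],None,fx=2.5,fy=2.5,interpolation=cv2.INTER_CUBIC)
im=ctrl.get_image("scene")
b=cv2.resize(im[180:340,220:440],None,fx=2.5,fy=2.5,interpolation=cv2.INTER_CUBIC)
cv2.imwrite("pics/z2.png",cv2.resize(np.vstack([a,b]),None,fx=.74,fy=.74))
E
```

```text
[ 0.45873221 -0.11114632  0.12566932] -0.0004206978184780059 [ 0.17892576  0.13452276 -0.0472296 ] [3.08643269e+00 5.81702968e-01 2.21187711e-03] 2.4
frame origin [ 0.5211456  -0.27399348] tcp in frame -0.17439496419742267 0.0010116059852169122
```

View pics/z2.png

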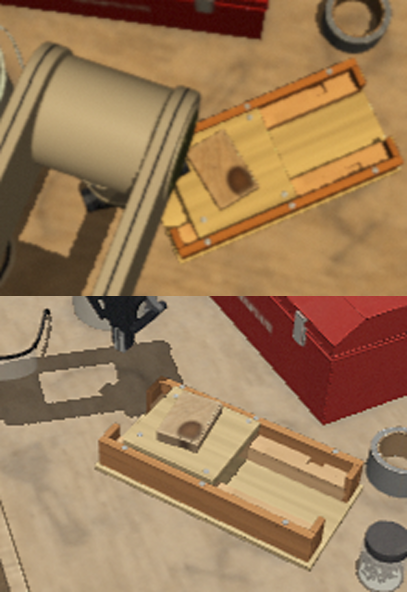

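The scene view shows the shut fingers just behind the frame's open end, in line with the gap, and nothing has been disturbed. I'll lower them and move up close to the board.

arm_command(deltas=[0,0,0.03,0,0,0,0,0.06,0,0,0,0,0.075,0,0,0,0,0.084,0,0,0,0,0.084,0,0,0,0,0.084,0,0,0,0.01,0.084,0,0,0,0.018,0.084,0,0,0,0.022,0.084,0,0,0,0.022,0.084,0,0])

```text
time_s: 3.45
eef_pos: [0.4665, -0.1323, 0.0407]
tcp_rot: [3.087, 0.58, 0.001]
ft_force: [-0.1, 0.3, 0.3]
gripper_width: -0.0002
grip_force: 0.0
```

arm_command(deltas=[0,0.004,0,0,0,0,0.008,0,0,0,0,0.012,0,0,0,0,0.016,0,0,0,0,0.02,0,0,0])

```text
time_s: 3.95
eef_pos: [0.4734, -0.1503, 0.0403]
tcp_rot: [3.087, 0.582, -0.0]
ft_force: [-0.1, 1.0, 0.3]
gripper_width: 0.0002
grip_force: 0.0
```

arm_command(deltas=[0,0.004,0,0,0,0,0.008,0,0,0,0,0.012,0,0,0,0,0.016,0,0,0,0,0.02,0,0,0,0,0.024,0,0,0,0,0.028,0,0,0,0,0.032,0,0,0])

```text
time_s: 4.75
eef_pos: [0.485, -0.1801, 0.0403]
tcp_rot: [-3.087, -0.582, 0.0]
ft_force: [-0.6, 0.4, -0.5]
gripper_width: 0.0002
grip_force: 0.1
```

```bash
python3 - <<'E'
from h import *
im=ctrl.get_image("top");s=ctrl.state();c=s["eef_pos"]
yaw=-1.199;ex=np.array([np.cos(yaw),np.sin(yaw)]);ey=np.array([-ex[1],ex[0]]);o=ex*.4446+ey*.386
print("tcp in frame",(c[:2]-o)@ex,(c[:2]-o)@ey,"F",s["ft_force"][:2]@ex)
a=cv2.resize(im[150:310,240:440],None,fx=4,fy=3.7,interpolation=cv2.INTER_CUBIC)
cv2.imwrite("pics/z3.png",cv2.resize(im[155:300,250:440],None,fx=4,fy=4,interpolation=cv2.INTER_CUBIC))
E
```

```text
tcp in frame -0.10005406623831345 0.0005026291228686662 F 0.6047228617322778
```

View pics/z3.png

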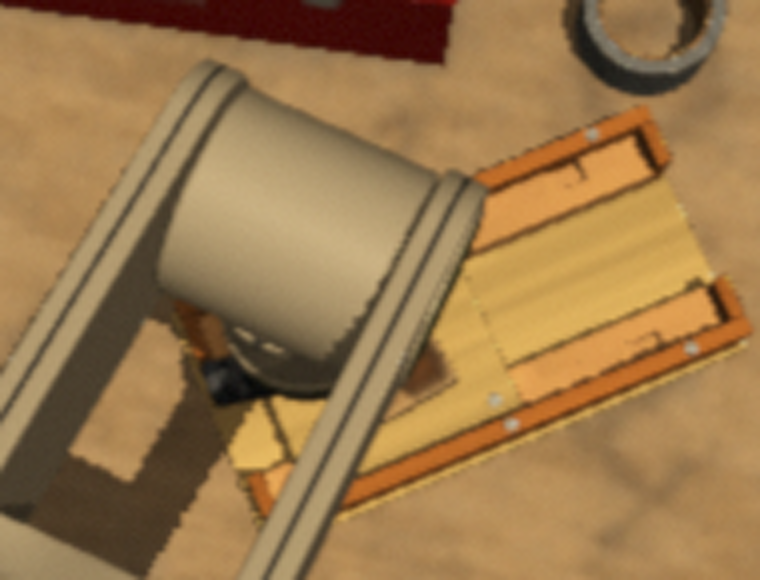

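The board's front edge is still at (381,255) px, so it has not moved, although the TCP should already be past its rear face. I'll check with the scene camera before pushing further.

```bash
python3 - <<'E'
from h import *
im=ctrl.get_image("scene");s=ctrl.state();c=np.array(s["eef_pos"])
yaw=-1.199;ex=np.array([np.cos(yaw),np.sin(yaw)]);ey=np.array([-ex[1],ex[0]]);o=ex*.4446+ey*.386
S=4;x0,y0=250,190
big=cv2.resize(im[y0:y0+145,x0:x0+190],None,fx=S,fy=S,interpolation=cv2.INTER_CUBIC)
def pt(cam,p,x0,y0): return tuple(((proj(cam,p)-[x0,y0]+.5)*S).astype(int).tolist())
cv2.circle(big,pt("scene",c,x0,y0),4,(0,0,255),1)
for bx in(-.058,):
  q=[pt("scene",[*(o+ex*(bx+a)+ey*b),.064],x0,y0) for a,b in((-.07,-.065),(.07,-.065),(.07,.065),(-.07,.065))]
  cv2.polylines(big,[np.array(q)],True,(255,0,0),1)
print(c,"top zoom px of TCP",(proj("top",c)-[250,155]+.5)*4, s["qpos"], s["time_s"])
cv2.imwrite("pics/z4.png",big)
E
```

```text
[ 0.48518709 -0.18030801  0.04036898] top zoom px of TCP [311.97480996 379.66465355] [-4.54794248e-01  5.33922649e-02  1.88124734e+00 -1.31641666e-04
  1.20663323e+00  7.43741110e-01] 4.85
```

View pics/z4.png

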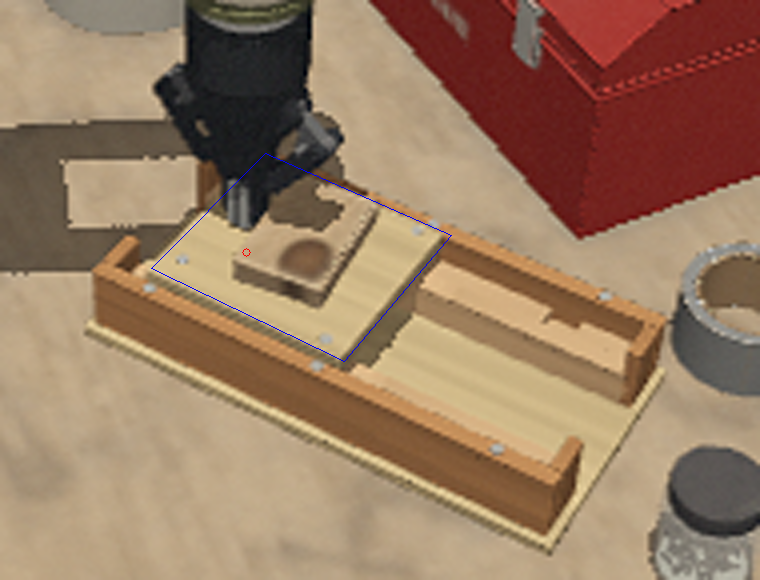

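The fingertips show at about (243,225) in this crop, apparently at the board's top surface rather than behind it. I'll compare the projected tip with the earlier hover picture, where nothing hid it.

```bash
python3 - <<'E'
from h import *
for z in(.1257,.1177,.14,.16): print(z,((proj("scene",[.4587,-.1111,z])-[220,180])*1.85+[0,296]).round())
for z in(.0324,.0404,.05,.064,.075,.09): print(z,((proj("scene",[.4852,-.1803,z])-[250,190])*4).round())
a=cv2.imread("pics/z2.png")[296:440,30:230]; cv2.imwrite("pics/z5.png",cv2.resize(a,None,fx=3.5,fy=3.5,interpolation=cv2.INTER_CUBIC))
E
```

```text
0.1257 [124. 364.]
0.1177 [124. 368.]
0.14 [124. 355.]
0.16 [123. 344.]
0.0324 [244. 259.]
0.0404 [244. 250.]
0.05 [245. 239.]
0.064 [245. 223.]
0.075 [245. 211.]
0.09 [245. 193.]
```

View pics/z5.png

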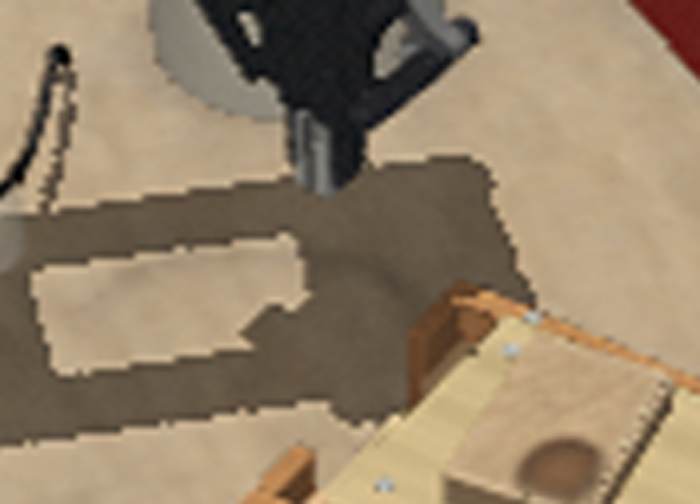

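In both pictures the real fingertips are about 28–30 mm higher than the reported pose implies, so the finger passed just over the board and never touched it. Retreat: up first, because the offcut is close, then back.

arm_command(deltas=[0,0,-0.015,0,0,0,0,-0.03,0,0,0,0,-0.04,0,0,0,-0.03,-0.04,0,0,0,-0.065,-0.04,0,0,0,-0.09,-0.04,0,0,0,-0.105,-0.04,0,0,0,-0.105,-0.02,0,0,0,-0.105,0,0,0,0,-0.105,0,0,0,0,-0.105,0,0,0])

```text
time_s: 5.95
eef_pos: [0.4469, -0.0822, 0.0409]
tcp_rot: [3.087, 0.582, -0.0]
ft_force: [-0.7, 0.6, -0.0]
gripper_width: -0.0002
grip_force: 0.0
```

```bash
python3 - <<'E'
from h import *
im=ctrl.get_image("scene");s=ctrl.state();c=np.array(s["eef_pos"]);print(c,s["ft_force"])
S=4;x0,y0=230,180
for z in(c[2]-.008,.05,.06,.07,.08):print(z,((proj("scene",[*c[:2],z])-[x0,y0]+.5)*S).round())
cv2.imwrite("pics/z6.png",cv2.resize(im[y0:y0+145,x0:x0+190],None,fx=S,fy=S,interpolation=cv2.INTER_CUBIC))
E
```

```text
[ 0.44749628 -0.08236334  0.04151385] [-0.09785345  0.37546214  1.08315032]
0.033513850130325436 [194. 237.]
0.05 [194. 219.]
0.06 [193. 208.]
0.07 [193. 196.]
0.08 [192. 185.]
```

View pics/z6.png

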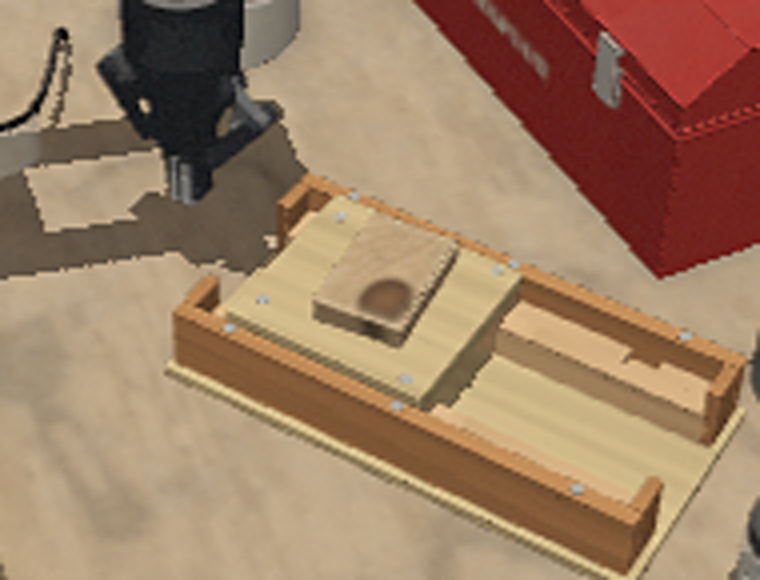

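The board is unmoved. The fingertip shows at (190,203), which means a real tip height of about 0.065 rather than 0.033. I'll go 27 mm lower here, behind the frame, and check the force.

arm_command(deltas=[0,0,0.006,0,0,0,0,0.012,0,0,0,0,0.018,0,0,0,0,0.023,0,0,0,0,0.027,0,0,0,0,0.027,0,0,0,0,0.027,0,0])

```text
time_s: 6.7
eef_pos: [0.4466, -0.082, 0.0132]
tcp_rot: [-3.087, -0.582, 0.0]
ft_force: [0.4, -0.3, 0.2]
gripper_width: -0.0002
grip_force: 0.0
```

arm_command(deltas=[0,0.006,0,0,0,0,0.012,0,0,0,0,0.018,0,0,0,0,0.024,0,0,0,0,0.03,0,0,0,0,0.036,0,0,0,0,0.04,0,0,0,0,0.04,0,0,0])

```text
time_s: 7.5
eef_pos: [0.4615, -0.1198, 0.0133]
tcp_rot: [3.087, 0.581, 0.0]
ft_force: [-0.2, 0.3, 0.7]
gripper_width: 0.0002
grip_force: 0.0
```

```bash
python3 - <<'E'
from h import *
im=ctrl.get_image("scene");s=ctrl.state();c=np.array(s["eef_pos"]);print(c,s["ft_force"])
S=4;x0,y0=230,180
for z in(c[2]-.008,.03,.04,.05,.06):print(z,((proj("scene",[*c[:2],z])-[x0,y0]+.5)*S).round())
cv2.imwrite("pics/z7.png",cv2.resize(im[y0:y0+145,x0:x0+190],None,fx=S,fy=S,interpolation=cv2.INTER_CUBIC))
E
```

```text
[ 0.46129747 -0.11942664  0.01324079] [-1.23554432  1.18924386  0.00980858]
0.005240789147059589 [243. 292.]
0.03 [243. 265.]
0.04 [243. 254.]
0.05 [242. 242.]
0.06 [242. 231.]
```

View pics/z7.png

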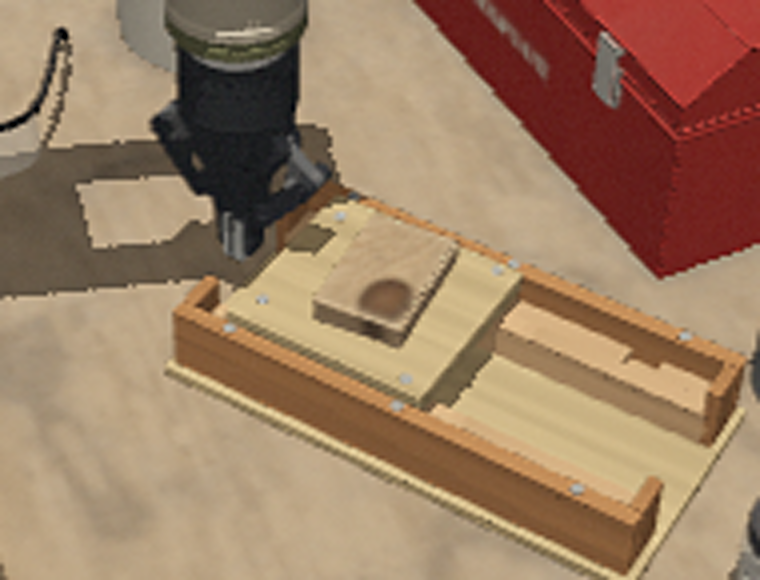

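The tip is now at (240,257), so its real height is about 0.04. It sits just behind the board's rear edge and in line with the gap. I'll go 5 mm lower and push slowly.

arm_command(deltas=[0,0,0.003,0,0,0,0,0.005,0,0,0,0.004,0.005,0,0,0,0.008,0.005,0,0,0,0.012,0.005,0,0,0,0.016,0.005,0,0,0,0.02,0.005,0,0,0,0.024,0.005,0,0])

```text
time_s: 8.35
eef_pos: [0.47, -0.1415, 0.0083]
tcp_rot: [-3.086, -0.581, 0.0]
ft_force: [-1.6, 4.7, 3.9]
gripper_width: 0.0003
grip_force: 2.5
```

arm_command(deltas=[0,0.003,0,0,0,0,0.006,0,0,0,0,0.009,0,0,0,0,0.012,0,0,0])

```text
time_s: 8.75
eef_pos: [0.4745, -0.1528, 0.0083]
tcp_rot: [-3.087, -0.582, 0.0]
ft_force: [-1.6, 4.5, 2.0]
gripper_width: -0.0002
grip_force: 2.3
```

arm_command(deltas=[0,0.003,0,0,0,0,0.006,0,0,0,0,0.009,0,0,0,0,0.012,0,0,0])

```text
time_s: 9.15
eef_pos: [0.4789, -0.1641, 0.0083]
tcp_rot: [-3.087, -0.582, -0.0]
ft_force: [-0.5, 4.4, 3.7]
gripper_width: -0.0002
grip_force: 2.5
```

```bash
cat >> h.py <<'E'
def board(n=3):
    yaw=-1.199;ex=np.array([np.cos(yaw),np.sin(yaw)]);ey=np.array([-ex[1],ex[0]]);o=ex*.4446+ey*.386
    s=ctrl.state();c=np.array(s["eef_pos"])
    print("t",s["time_s"],"tcp frame",((c[:2]-o)@ex).round(4),((c[:2]-o)@ey).round(4),"F",(s["ft_force"][:2]@ex).round(2),s["ft_force"].round(1))
    ctrl.get_image("top")
    for t in("sliding_board","offcut"):
        for r in ctrl.regions_of("top",t)[:1]:
            P=[(ray("top",u,v,.064)[:2]-o) for v,u in np.argwhere(r["mask"])];P=np.array(P)@np.array([ex,ey]).T
            print(t,round(r["conf"],2),"x",np.percentile(P[:,0],[1,99]).round(3),"y",np.percentile(P[:,1],[1,99]).round(3))
E
python3 -c "
from h import *
board()"
```

```text
t 9.15 tcp frame -0.1177 0.0005 F -4.27 [-0.5  4.4  3.7]
sliding_board 0.62 x [-0.1    0.035] y [-0.067  0.06 ]
offcut 0.77 x [-0.053  0.005] y [-0.042  0.029]
```

The board slides at about 4.5 N. About 79 mm of travel remains.

arm_command(deltas=[0,0.004,0,0,0,0,0.008,0,0,0,0,0.012,0,0,0,0,0.016,0,0,0,0,0.02,0,0,0,0,0.024,0,0,0,0,0.028,0,0,0,0,0.032,0,0,0])

```text
time_s: 10.1
eef_pos: [0.4904, -0.1941, 0.0082]
tcp_rot: [-3.087, -0.582, 0.0]
ft_force: [-0.8, 2.9, 0.4]
gripper_width: 0.0002
grip_force: 1.5
```

arm_command(deltas=[0,0.004,0,0,0,0,0.008,0,0,0,0,0.012,0,0,0,0,0.016,0,0,0,0,0.02,0,0,0,0,0.024,0,0,0,0,0.028,0,0,0,0,0.03,0,0,0])

```text
time_s: 10.9
eef_pos: [0.5015, -0.2222, 0.0083]
tcp_rot: [3.087, 0.582, 0.0]
ft_force: [-0.1, 2.5, -0.1]
gripper_width: -0.0001
grip_force: 1.3
```

```bash
python3 -c "
from h import *
board()"
```

```text
t 10.9 tcp frame -0.0554 0.0005 F -2.39 [-0.1  2.5 -0.1]
sliding_board 0.97 x [-0.027  0.097] y [-0.066  0.036]
offcut 0.58 x [0.012 0.07 ] y [-0.042  0.008]
```

arm_command(deltas=[0,0.002,0,0,0,0,0.004,0,0,0,0,0.006,0,0,0,0,0.008,0,0,0,0,0.01,0,0,0])

```text
time_s: 11.55
eef_pos: [0.5051, -0.231, 0.0084]
tcp_rot: [-3.087, -0.582, -0.0]
ft_force: [-1.4, 3.7, 3.8]
gripper_width: 0.0002
grip_force: 2.3
```

arm_command(deltas=[0,0.001,0,0,0,0,0.002,0,0,0,0,0.003,0,0,0])

```text
time_s: 11.85
eef_pos: [0.5061, -0.2343, 0.0082]
tcp_rot: [3.087, 0.582, 0.0]
ft_force: [-1.5, 1.7, 1.4]
gripper_width: -0.0
grip_force: 1.2
```

arm_command(deltas=[0,0.001,0,0,0,0,0.002,0,0,0])

```text
time_s: 12.05
eef_pos: [0.5066, -0.2356, 0.0082]
tcp_rot: [-3.087, -0.582, 0.0]
ft_force: [-1.8, 3.4, 2.2]
gripper_width: -0.0004
grip_force: 1.9
```

```bash
python3 -c "
from h import *
board()"
```

```text
t 12.05 tcp frame -0.0411 0.0004 F -3.82 [-1.8  3.4  2.2]
sliding_board 0.79 x [-0.012  0.11 ] y [-0.068  0.024]
offcut 0.61 x [0.024 0.082] y [-0.043  0.002]
```

arm_command(deltas=[0,0.001,0,0,0])

```text
time_s: 12.3
eef_pos: [0.507, -0.2364, 0.0082]
tcp_rot: [-3.087, -0.582, 0.0]
ft_force: [-0.5, 3.1, 0.5]
gripper_width: 0.0002
grip_force: 1.8
```

arm_command(deltas=[0,0.001,0,0,0])

```text
time_s: 12.4
eef_pos: [0.5075, -0.2375, 0.0082]
tcp_rot: [-3.087, -0.582, 0.0]
ft_force: [-0.6, 3.1, 0.1]
gripper_width: -0.0
grip_force: 1.7
```

arm_command(deltas=[0,0.001,0,0,0])

```text
time_s: 12.5
eef_pos: [0.5078, -0.2385, 0.0082]
tcp_rot: [-3.087, -0.582, 0.0]
ft_force: [-0.2, 3.7, 1.0]
gripper_width: 0.0001
grip_force: 1.6
```

```bash
python3 -c "
from h import *
board()"
```

```text
t 12.5 tcp frame -0.0379 0.0005 F -3.47 [-0.2  3.7  1. ]
sliding_board 0.62 x [-0.018  0.113] y [-0.067  0.024]
offcut 0.77 x [0.032 0.086] y [-0.04   0.004]
```

arm_command(deltas=[0,0.001,0,0,0])

```text
time_s: 12.75
eef_pos: [0.5081, -0.2391, 0.0082]
tcp_rot: [-3.087, -0.582, 0.0]
ft_force: [-4.0, 8.3, 3.1]
gripper_width: -0.0004
grip_force: 4.2
```

arm_command(deltas=[0,0.001,0,0,0])

```text
time_s: 12.85
eef_pos: [0.5081, -0.2391, 0.0082]
tcp_rot: [-3.085, -0.582, 0.001]
ft_force: [-5.0, 11.8, 7.2]
gripper_width: 0.0001
grip_force: 6.5
```

arm_command(deltas=[0,0.001,0,0,0])

```text
time_s: 12.95
eef_pos: [0.508, -0.2391, 0.0081]
tcp_rot: [-3.083, -0.582, 0.003]
ft_force: [-7.5, 16.7, 11.5]
gripper_width: -0.0001
grip_force: 9.0
```

arm_command(deltas=[0,0.001,0,0,0])

```text
time_s: 13.05
eef_pos: [0.508, -0.2392, 0.0081]
tcp_rot: [-3.082, -0.582, 0.004]
ft_force: [-9.3, 21.0, 14.3]
gripper_width: 0.0001
grip_force: 11.5
```

```bash
python3 -c "
from h import *
board()"
```

```text
t 13.05 tcp frame -0.0372 0.0004 F -22.99 [-9.3 21.  14.3]
sliding_board 0.67 x [-0.02   0.114] y [-0.066  0.024]
offcut 0.56 x [0.031 0.084] y [-0.042 -0.002]
```

The force rises while the board stays put, so it is locked. I'll back straight off, then go up and look.

arm_command(deltas=[0,-0.003,0,0,0,0,-0.008,0,0,0,0,-0.02,0,0,0,0,-0.05,0,0,0,0,-0.08,0,0,0,0,-0.11,0,0,0,0,-0.14,0,0,0,0,-0.165,0,0,0,0,-0.165,0,0,0,0,-0.165,-0.04,0,0,0,-0.165,-0.08,0,0,0,-0.165,-0.12,0,0,0,-0.165,-0.15,0,0,0,-0.165,-0.15,0,0,0,-0.165,-0.15,0,0])

```text
time_s: 14.7
eef_pos: [0.4501, -0.0891, 0.1592]
tcp_rot: [3.086, 0.581, 0.004]
ft_force: [0.1, 0.5, -0.8]
gripper_width: -0.0002
grip_force: 0.0
```

```bash
python3 - <<'E'
from h import *
board()
im=ctrl.get_image("scene")
a=ctrl.get_image("top")
k=lambda i:cv2.resize(i,None,fx=4,fy=4,interpolation=cv2.INTER_CUBIC)
cv2.imwrite("pics/z8.png",cv2.resize(np.hstack([k(im[200:345,260:430]),k(a[160:305,280:450])]),(800,341),interpolation=cv2.INTER_AREA))
E
```

```text
t 14.7 tcp frame -0.1981 0.001 F -0.39 [ 0.1  0.5 -0.8]
sliding_board 0.89 x [-0.025  0.112] y [-0.065  0.063]
offcut 0.61 x [0.019 0.084] y [-0.041  0.048]
```

View pics/z8.png

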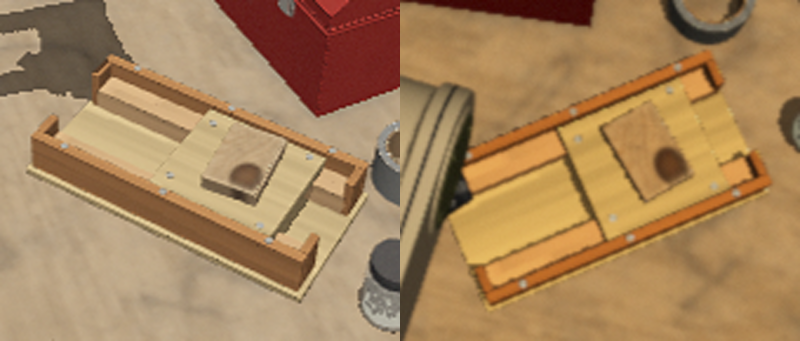

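The board's top now lies flush with the fence tops, where it stood 6 mm proud before. It sits at about frame x +44 mm, level, with the offcut flat on it and the hand clear.

```bash
python3 -c "
from station import ctrl
print(ctrl.sign_off())"
```

```text
the job is handed in; nothing more can be done
None
```

The board is pushed into the notches and, by the last pictures, seated level at about frame x +44 mm, with the offcut still flat on it, the bystanders untouched and the hand clear; peak push was about 23 N, and I handed it in at about 15 s.

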